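# Stow the carving gouge and fasten the chest's hasp

## Task

Put the loose orange-handled carving gouge away: reach in under the half-open lid of the tool chest and lay it, without dropping it, in the empty rear pair of cradles, handle to the robot's left. Then lower the lid gently until it is shut, and after that swing the hasp down over its staple until it lies flat against the front of the chest. Leave the other tools and pots where they are.

Things in the scene. Friction and masses are not known exactly. Their poses are not given: they have to be found in the camera images.
- chest: Fixed wooden tool chest, 200 deep (x) x 250 wide (y) x 105 high without its lid, walls and floor 8. Origin: centre of its underside; x points from its front (hasp side, towards the robot) to the hinged back, y to the left, z up. Inside, gouges lie along y in two pairs of notched cradles: the rear pair (at x = +47) is empty; the front pair (x = -28), mirrored, holds another gouge.
- rear_slot (a point): Where the gouge's grip point (point gouge_grip) is when the gouge lies in the rear cradles: in the chest's frame x = +47, y = +20, 56 above the table. Axes as the chest's. Between the two cradles there is only the chest's floor below, 8 above the table.
- handle_cradle (a point): Middle of the notch's floor of the left rear cradle, for the handle: in the chest's frame x = +47, y = +70, 43.5 above the table. Notch 32 wide (x), cradle 12 thick (y), its two tops 55 above the table.
- shank_cradle (a point): Middle of the notch's floor of the right rear cradle, for the steel shank: in the chest's frame x = +47, y = -45, 52 above the table. Notch 20 wide (x), cradle 12 thick (y), its two tops 64 above the table.
- lid (a joint): Angle of the wooden lid (rad): 0 = shut, 1.15 to 1.28 at the start, stop at 1.4. Lid 200 x 250 x 14, hinged at the chest's back: axis along the chest's y at x = +100, 105 above the table, on the lid's lower face. Friction hinges hold it wherever it is left; closing takes 1 to 3 N at the free edge. To close it, press on its upper (outer) face near the free edge, to one side of the hasp.
- lid_edge (a point): Middle of the lid's free edge, on its upper face, 200 from the lid's hinge. Half open, the lid overhangs the rear half of the chest: a tool pointing straight down cannot reach the rear cradles; one whose body leans back towards the robot by some 20 to 40 degrees, about parallel to the lid, can. Lid shut: x = -100, y = 0, 119 above the table in the chest's frame.
- hasp (a joint): Angle of the steel hasp flap against the lid (rad): 0 = closed, hanging down flat along the chest's front with the staple through its slot; pi/2 = straight out to the front, in line with the lid; 1.3 to 1.9 at the start; limit 2.6. Stiff hinge: it stays where it is left, 1 to 2 N at the tip swings it. Flap 38 wide, 85 long, 3 thick; slot 22 to 50 from the hinge.
- staple (a point): Middle of the foot of the steel staple, an upright loop on the chest's front face: x = -100, y = 0, 83 above the table in the chest's frame. It reaches from 72 to 94 above the table, is 6 thick (y) and stands out 15 from the face, 9 beyond the closed flap: press the flap home on the curl below it, the tool leaning a little back towards the robot or to one side of the staple.
- hasp_hinge (a point): Middle of the hasp's hinge axis, which is parallel to the chest's y: 4 in front of the lid's front edge, level with its upper face. With the lid shut: x = -104, y = 0, 119 above the table in the chest's frame.
- hasp_tip (a point): Middle of the hasp flap's free end, 85 from its hinge; 34 above the table when closed. The last 9 of the flap are curled outwards (to the front when closed) into a round finger lift, standing 10 out from the flap's middle plane: the place to push, on its outer side.
- gouge: Loose carving gouge, 110 g, on the table left or right of the chest. Origin on its long axis at the front end of the handle; +y runs along the handle, -y along the blade. Orange octagonal handle, 25 across flats, y = 0 to +105; brass ferrule 19 in diameter y = 0 to -12; steel shank 8 in diameter y = -12 to -57; steel blade 14 wide to y = -97. It balances at about y = +17.
- gouge_grip (a point): Point on the gouge's axis where it is best gripped, at y = +20 on the handle; 12.5 above the table when it lies there. Axes as the gouge's.
- gouge_b: Loose second gouge, pale handle, same size, already lying in the chest's front pair of cradles, handle to the right. Stays there.
- stone: Loose grey sharpening stone 26 x 110 x 14 lying in the trough at the front inside the chest. Origin: centre of its underside. Stays there.
- glue: White glue bottle with red cap, 52 in diameter, 125 high, on the table beside the chest, on the other side from the gouge. Origin: centre of its base.
- mallet: Round wooden carver's mallet standing on its head, 84 in diameter, 215 high, left rear. Origin: centre of its base.
- puppet_head: Puppet's head with a green pointed hat on a round stand, 76 in diameter, 160 high, right rear. Origin: centre of its base.
- paint_red: Small paint jar with red cap, 54 in diameter, 60 high, far left. Origin: centre of its base.
- paint_blue: Small paint jar with blue cap, 54 in diameter, 60 high, far right. Origin: centre of its base.

How it is judged:
On the way, in this order (a step that is already met when the one before it is completed fails the run):
1. the gouge lies in the rear cradles, handle to the left, and is let go, the lid still open (x of gouge_grip in the frame of rear_slot between -0.012 and 0.012 m and y of gouge_grip in the frame of rear_slot between -0.015 and 0.015 m and z of gouge_grip in the frame of rear_slot between -0.004 and 0.004 m and angle between the y axis of gouge and the y axis of chest, either way round below 0.095 rad and contact force between the fingers and gouge below 0.05 N and value of joint lid above 0.3 rad), for 0.2 s.
2. the lid is shut (value of joint lid below 0.03 rad), for 0.2 s.
3. the hasp is down over the staple with the lid shut (value of joint lid below 0.03 rad and value of joint hasp below 0.08 rad), for 0.2 s.
At the end, for the whole second after the job is handed in: The gouge rests in the rear cradles (grip point within 12 mm across, 15 mm along and 4 mm in height of rear_slot, lying along the chest within 0.095 rad, handle to the left), the lid is shut (under 0.03 rad), the hasp is closed (under 0.08 rad) and nothing moves (all of step 3 and x of gouge_grip in the frame of rear_slot between -0.012 and 0.012 m and y of gouge_grip in the frame of rear_slot between -0.015 and 0.015 m and z of gouge_grip in the frame of rear_slot between -0.004 and 0.004 m and angle between the y axis of gouge and the y axis of chest, either way round below 0.095 rad and linear speed of gouge below 0.02 m/s and velocity of joint hasp between -0.05 and 0.05 rad/s); the robot touches nothing.
It fails at once if another tool, jar, bottle or the puppet's head is shoved more than 40 mm from its place (distance of any of gouge_b, stone, glue, mallet, puppet_head, paint_red, paint_blue from where it was at the start of the episode above 0.04 m).
It fails at once if the gouge is dropped (falling free faster than 0.7 m/s, about 25 mm) (contact force between the fingers and gouge below 0.05 N and linear speed of gouge above 0.7 m/s).
It fails at once if the lid is slammed (closing faster than 2.5 rad/s) (velocity of joint lid below -2.5 rad/s).
It also fails if it takes over 72 s, if anything falls off the work surface, if the arm or the gripper's body presses on something with over 40 N, if the wrist force passes 120 N, or if a joint passes its speed limit or range.

## Robot

A 6-joint arm with a two-finger parallel gripper is mounted at the origin on the work surface. World frame = base frame: x ahead of the robot, y to its left, z up, the work surface at z = 0. Lengths are in m, angles in rad, forces in N, time in s.
With the tool pointing down it reaches from about 0.35 to 0.8 m from the base axis. Payload 7.3 kg.
Tool frame: the origin (TCP) lies between the finger pads, 19 mm behind the fingertips; this is the grasp point; z points along the fingers, y is the line along which they close (so a half turn about z gives the same grasp; the last joint's range is limited). The gripper opens to 85 mm and grips with 20 to 120 N. Pads are 22 mm wide; open, the fingers measure 114 mm over their backs; the gripper's body (76 mm by 85 mm) begins 54 mm behind the grasp point. The pads swing forward as they close: fully open they stand 13 mm farther back than shut.
Start: joints at [-1.412, 0.342, 1.524, -0, 1.275, -0.146], TCP at [0.158, -0.501, 0.25] pointing down, gripper open.
Joint ranges: [-2.53, 2.53], [-0.77, 2.02], [0.04, 2.7], [-1, 4.14], [0.28, 2.66], [-3.11, 3.11]. Speed limits (rad/s): [2.57, 2.57, 3.14, 3.14, 3.14, 3.14].

## Interface

Orientations are given as a 3x3 rotation matrix whose columns are the frame's x, y, z axes.
In Python, from plant import sense, camera, camera_model, close_job gives the robot as it stands.
- The arm moves only by the shell command python3 -m jog 'ROWS' [FORCE]. ROWS is JSON, a list of rows, each a list of 7 numbers: the opening, from 0 (shut) to 1 (fully open), then the shift along the tool's x, y, z in cm, then the turn, a rotation vector about the tool's x, y, z in degrees. In form: [[fingers, tx, ty, tz, rx, ry, rz], ...]. A call has 1 to 8 rows; each row is the pose to reach, as a shift and turn from the pose commanded when the call began, along the tool's axes at that moment; what a row does not reach only later rows make up. A row lasts 1/8 s, in which the tool goes at most 62.5 mm and 10.7 degrees, less where a joint would pass 70% of its speed; a pose out of reach is approached as far as the arm can. A call with a gripper value outside its range is refused whole. The fingers move at their own pace and stop on an object; FORCE is the grip in N (left out, the last holds). Time passes only in rows, so rows that repeat a pose let the fingers close. It gives the time, the measured TCP pose, the force, the opening and the grip force at its end, in the units of the state.
- sense(): the state, without advancing time (a new reading comes with each control period).
- camera(name): name is "scene" or "side" or "wrist"; returns the picture (384x512x3 uint8, red, green, blue); there is no depth.
- camera_model(name): a dict with "intrinsics" (3x3 intrinsics, pixels), "k1" (the pictures are not rectified: a ray, as slopes to the right and down, at radius r is drawn at 1 + k1 r^2 times it, then the intrinsics apply), "rvec" (rotation vector, rad) and "tvec" (3), from world to camera coordinates, as OpenCV has them. Camera axes: x right, y down, z forward; pixel columns grow to the right and rows downward; lengths in m; the calibration is good to about 2 mm. A picture is of the moment at which its call begins: read the wrist's pose just before it. camera_model takes no time and is no camera call; for the wrist camera it gives the pose at the moment of the call.
- close_job(): hands the job in; it is judged then, once.
The state is a dict: "time_s": time; "joint_pos": joint angles; "dq": joint speeds; "joint_torque": joint torques, N m; "eef_pos": TCP position; "ee_rot": TCP orientation; "force": force on the tool from outside, world axes, zero at the start; "wrist_torque": the same for the moment, N m; "gripper_width": finger opening in m; "gripper_force": force on a finger pad.
Only numpy, scipy, OpenCV 4.12 (cv2) and the standard library are available. Lean on these libraries where they do the work, as an engineer would, in place of code of your own. Each camera call takes 0.05 s, during which the arm holds its last target. There are 200 camera calls.

## Working session

There is one attempt and no reset: what is moved stays moved. The work goes in short steps, Python scripts to look and compute and a shell command to move; the robot and the scene stay as the last step left them, time stands still between calls to the robot, and variables do not carry over. Pictures are saved under pics/ and viewed, at most 10 in all, crops included, and the job is handed in when it is done.

```bash
mkdir -p pics; ls; python3 - <<'E'
from plant import sense,camera,camera_model
import cv2,numpy as np
s=sense();print(s['time_s'],s['eef_pos'],np.round(s['ee_rot'],3).tolist(),s['gripper_width'])
for n in('scene','side'):
    im=camera(n);np.save(f'pics/{n}0.npy',im);m=camera_model(n)
    print(n,{k:np.round(v,4).tolist() for k,v in m.items()})
    cv2.imwrite(f'pics/{n}0.png',cv2.resize(im[:,:,::-1],(768,576),interpolation=cv2.INTER_CUBIC))
E
```

```text
pics
0.0 [ 0.15751405 -0.50042001  0.2493248 ] [[0.954, 0.3, -0.0], [0.3, -0.954, 0.002], [0.0, -0.002, -1.0]] 0.0855376627145137
scene {'intrinsics': [[421.4089, 0.0, 255.5518], [0.0, 421.4089, 196.3671], [0.0, 0.0, 1.0]], 'k1': -0.0258, 'rvec': [2.6184, -0.0106, -0.0115], 'tvec': [-0.5677, 0.0612, 1.3591]}
side {'intrinsics': [[377.8498, 0.0, 253.5295], [0.0, 377.8498, 189.123], [0.0, 0.0, 1.0]], 'k1': 0.0195, 'rvec': [2.1711, -0.3457, 0.163], 'tvec': [-0.5404, 0.1809, 1.1989]}
```

View pics/scene0.png

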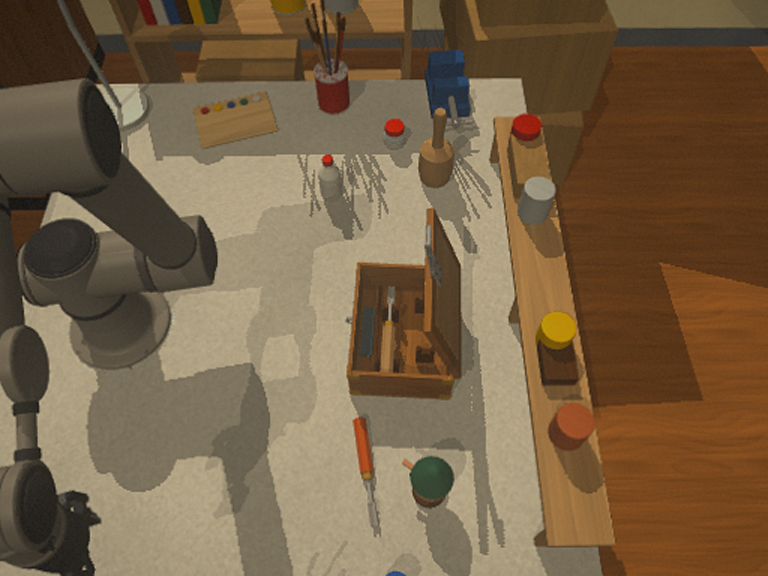

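View pics/side0.png

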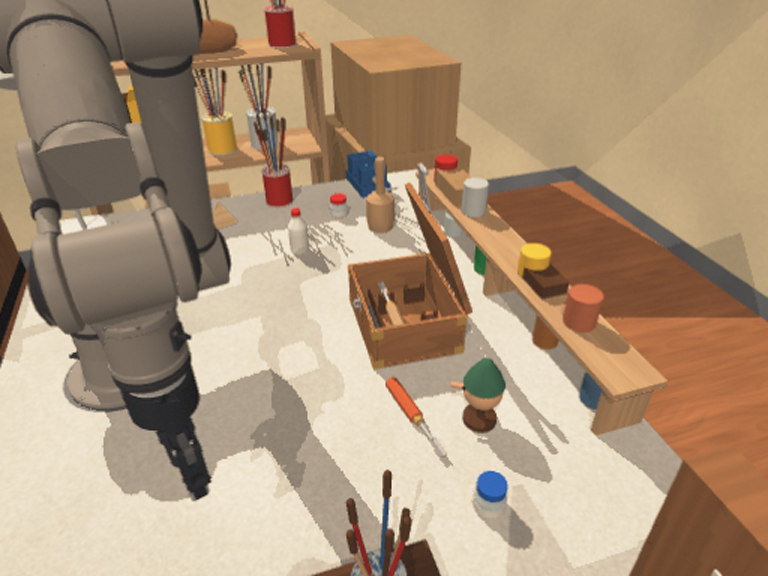

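The scene view shows the orange handle at about (362,448) with its blade running down to (376,525). The chest rim spans (350–460, 264–395), and the lid leans over its rear half. In the side view the gouge lies right of the chest, with the puppet just behind it. I'll zoom in on the chest corners and measure the gouge.

```bash
cat > h.py <<'E'
import numpy as np,cv2
from scipy.spatial.transform import Rotation as R
from plant import sense,camera,camera_model
def ray(m,px):
    K=m['intrinsics'];q=np.array([(px[0]-K[0][2])/K[0][0],(px[1]-K[1][2])/K[1][1]])
    s=q.copy()
    for _ in range(8): s=q/(1+m['k1']*(s@s))
    Rm=R.from_rotvec(m['rvec']).as_matrix();d=Rm.T@np.r_[s,1];c=-Rm.T@np.array(m['tvec'])
    return c,d/np.linalg.norm(d)
def onz(m,px,z):
    c,d=ray(m,px);return c+d*(z-c[2])/d[2]
def proj(m,P):
    P=np.atleast_2d(P);Rm=R.from_rotvec(m['rvec']).as_matrix();c=P@Rm.T+np.array(m['tvec']);s=c[:,:2]/c[:,2:]
    s=s*(1+m['k1']*(s**2).sum(1))[:,None];K=np.array(m['intrinsics']);return s*[K[0,0],K[1,1]]+K[:2,2]
def two(ma,a,mb,b):
    c1,d1=ray(ma,a);c2,d2=ray(mb,b);t=np.linalg.lstsq(np.c_[d1,-d2],c2-c1,rcond=None)[0]
    p,q=c1+d1*t[0],c2+d2*t[1];return (p+q)/2,np.linalg.norm(p-q)
def mask(im,lo,hi):
    return cv2.inRange(cv2.cvtColor(im,cv2.COLOR_RGB2HSV),lo,hi)
def big(mk):
    n,l,st,c=cv2.connectedComponentsWithStats(mk);i=1+np.argmax(st[1:,4]);return (l==i),st[i]
E
python3 - <<'E'
from h import *
ims={n:np.load(f'pics/{n}0.npy') for n in('scene','side')}
for n,(x0,x1,y0,y1) in {'scene':(225,325,270,360),'side':(245,330,240,315)}.items():
    im=ims[n];M=camera_model(n);mk=mask(im,(4,180,110),(14,255,255));mk[:y0]=0;mk[y1:]=0;mk[:,:x0]=0;mk[:,x1:]=0
    b,st=big(mk);p=np.argwhere(b)[:,::-1].astype(float)
    W=np.array([onz(M,q,.0125)[:2] for q in p]);c=W.mean(0);v=np.linalg.svd(W-c)[2][0];v*=np.sign(v[1])
    t=(W-c)@v;print(n,st,'c',c,'dir',v,'ang',np.degrees(np.arctan2(-v[0],v[1])),'ext',t.min(),t.max(),'wid',np.ptp((W-c)@[v[1],-v[0]]))
a=cv2.resize(ims['scene'][130:280,225:325,::-1],None,fx=4,fy=4,interpolation=cv2.INTER_CUBIC)
b=cv2.resize(ims['side'][115:265,225:325,::-1],None,fx=4,fy=4,interpolation=cv2.INTER_CUBIC)
cv2.imwrite('pics/crop0.png',np.hstack([a,b]))
E
```

```text
scene [236 279  13  37 267] c [ 0.52590551 -0.27665075] dir [-0.17570422  0.984443  ] ang 10.119642157267833 ext -0.04975026159681859 0.05614014994195703 wid 0.02359044287814225
side [258 252  23  28 230] c [ 0.52587194 -0.26965523] dir [-0.13579332  0.99073719] ang 7.8044964743286585 ext -0.05530475751785373 0.05681418637493628 wid 0.025621686234814048
```

View pics/crop0.png

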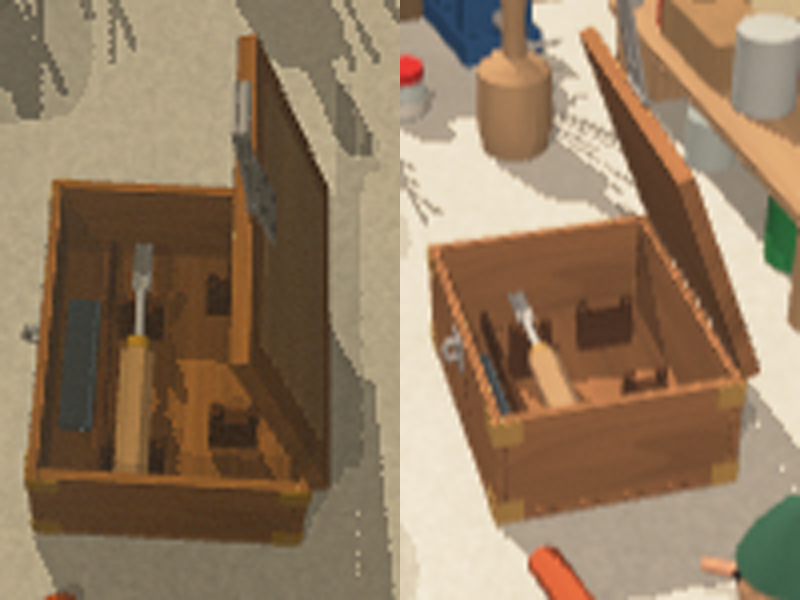

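The left half of the crop is the scene view, with rim corners at front-left (55,182), front-right (28,480) and back-right (303,488). The right half is the side view, with corners at FL (32,248), FR (97,418), BR (342,380) and BL (240,220). Next I'll triangulate them.

```bash
python3 - <<'E'
from h import *
A,B=camera_model('scene'),camera_model('side')
S=lambda u,v:(225+(u+.5)/4-.5,130+(v+.5)/4-.5)
D=lambda u,v:(225+(u+.5)/4-.5,115+(v+.5)/4-.5)
sc={'FL':(55,182),'FR':(28,480),'BR':(303,488)}
sd={'FL':(32,248),'FR':(97,418),'BR':(342,380),'BL':(240,220)}
P={}
for k in sd:
    s=onz(A,S(*sc[k]),.105) if k in sc else None; d=onz(B,D(*sd[k]),.105)
    print(k,s,d,two(A,S(*sc[k]),B,D(*sd[k])) if k in sc else '')
    P[k]=d if s is None else (s+d)/2
# rectangle fit
loc={'FL':(-.1,.125),'FR':(-.1,-.125),'BR':(.1,-.125),'BL':(.1,.125)}
def fit(Q):
    ks=list(Q);L=np.array([loc[k] for k in ks]);W=np.array([Q[k][:2] for k in ks]);l=L-L.mean(0);w=W-W.mean(0)
    th=np.arctan2((l[:,0]*w[:,1]-l[:,1]*w[:,0]).sum(),(l*w).sum());Rm=np.array([[np.cos(th),-np.sin(th)],[np.sin(th),np.cos(th)]])
    o=W.mean(0)-Rm@L.mean(0);print('org',o,'yaw deg',np.degrees(th),'res mm',np.round(1e3*(W-L@Rm.T-o),1).tolist());return o,th
fit({k:onz(A,S(*sc[k]),.105) for k in sc});fit({k:onz(B,D(*sd[k]),.105) for k in sd});o,th=fit(P)
ex=np.r_[np.cos(th),np.sin(th),0];ey=np.r_[-np.sin(th),np.cos(th),0]
# lid corners on planes y=+-.125
for n,M,px,y in (('scL',A,S(240,37),.125),('scR',A,S(233,363),-.125),('sdL',B,D(183,32),.125),('sdR',B,D(286,182),-.125)):
    c,d=ray(M,px);p0=np.r_[o,0]+ey*y;t=((p0-c)@ey)/(d@ey);p=c+t*d;r=p-np.r_[o,0];print(n,'chest x,z',r@ex,p[2],'ang from hinge',np.arctan2(p[2]-.105,.1-r@ex),'len',np.hypot(p[2]-.105,.1-r@ex))
print('rear_slot',np.r_[o,0]+ex*.047+ey*.02)
E
```

```text
FL [0.51608443 0.080184   0.105     ] [0.51680077 0.07788536 0.105     ] (array([0.51669397, 0.08055214, 0.10365574]), np.float64(0.001583122866323863))
FR [ 0.50085295 -0.16800285  0.105     ] [ 0.50280292 -0.15960568  0.105     ] (array([ 0.50050754, -0.17133466,  0.11454653]), np.float64(0.002339017329844231))
BR [ 0.69309201 -0.17591151  0.105     ] [ 0.69602126 -0.17634756  0.105     ] (array([ 0.69392779, -0.17753162,  0.1069278 ]), np.float64(0.0026198743233119335))
BL None [0.70569268 0.06165669 0.105     ] 
org [ 0.6058501  -0.04837919] yaw deg -3.536882897053889 res mm [[2.3, -2.4], [2.5, -1.0], [-4.9, 3.4]]
org [ 0.60532941 -0.0491028 ] yaw deg -3.6655858411316142 res mm [[3.3, -4.1], [5.3, 7.8], [-1.1, 3.9], [-7.4, -7.6]]
org [ 0.60462996 -0.04981061] yaw deg -3.6035777491988625 res mm [[3.8, -2.2], [4.9, 4.5], [-2.0, 4.7], [-6.6, -7.0]]
scL chest x,z 0.03722468326279831 0.2943618665145713 ang from hinge 1.250687838573471 len 0.19949600718144292
scR chest x,z 0.03840116662527312 0.3022537467466657 ang from hinge 1.2681098963501338 len 0.2066481475327691
sdL chest x,z 0.03971774157991731 0.2928025456811749 ang from hinge 1.2601979204531273 len 0.197240327632448
sdR chest x,z 0.04078322635754671 0.29565080733010807 ang from hinge 1.2696403268389682 len 0.19963555949841086
rear_slot [ 0.65279409 -0.03280424  0.        ]
```

Both cameras agree on the chest to about 4 mm: origin near (0.605,-0.049), yaw -3.6°, lid about 1.26 rad. I'll move above the gouge and use the wrist camera.

```bash
cat >> h.py <<'E'
def frame(yaw,tilt=0):
    """tool x along yaw (deg, world), z down, then leaning back (body to -y_tool side) by tilt deg"""
    a=np.radians(yaw);x=np.array([np.cos(a),np.sin(a),0]);z=np.array([0,0,-1.]);M=np.c_[x,np.cross(z,x),z]
    return M@R.from_euler('x',-tilt,degrees=True).as_matrix()
def delta(p,M):
    s=sense();R0=np.array(s['ee_rot']);d=R0.T@(np.array(p)-s['eef_pos'])*100
    w=np.degrees(R.from_matrix(R0.T@M).as_rotvec());print('shift cm',np.round(d,2).tolist(),'turn deg',np.round(w,2).tolist())
E
python3 - <<'E'
from h import *
B=camera_model('side');print('puppet base',onz(B,(480/1.5,428/1.5),0))
print(frame(99,33)[:,2])
delta((.531,-.306,.22),frame(99))
E
```

```text
puppet base [ 0.642307   -0.37742652  0.        ]
[ 0.53793362  0.08520032 -0.83867057]
shift cm [41.47, -7.34, 2.95] turn deg [-0.06, -0.06, -81.54]
```

```bash
python3 -m jog '[[0.6,5.2,-0.9,0,0,0,-10],[0.6,10.4,-1.8,0.5,0,0,-20],[0.6,15.6,-2.7,1,0,0,-30],[0.6,20.7,-3.7,1.5,0,0,-41],[0.6,26,-4.6,2,0,0,-51],[0.6,31,-5.5,2.5,0,0,-61],[0.6,36.2,-6.4,3,0,0,-71],[0.6,41.5,-7.3,3,0,0,-81.5]]'; python3 - <<'E'
from h import *
import time
delta((.531,-.306,.22),frame(99))
M=camera_model('wrist');im=camera('wrist');np.save('pics/w1.npy',im);cv2.imwrite('pics/w1.png',im[:,:,::-1])
print(np.array(M['intrinsics']).round(1).tolist(),M['k1'])
mk=mask(im,(4,180,110),(14,255,255));b,st=big(mk);print(st)
p=np.argwhere(b)[:,::-1].astype(float);W=np.array([onz(M,q,.0125)[:2] for q in p]);c=W.mean(0);v=np.linalg.svd(W-c,full_matrices=False)[2][0];v*=np.sign(v[1]);t=(W-c)@v
print(c,v,'yaw',np.degrees(np.arctan2(v[1],v[0])),t.min(),t.max(),'w',np.ptp((W-c)@[v[1],-v[0]]))
E
```

```text
time_s: 1.1
eef_pos: [0.5326, -0.3055, 0.2191]
ee_rot: [[-0.162, 0.987, -0.001], [0.987, 0.162, 0.001], [0.001, -0.001, -1.0]]
force: [-0.1, -0.9, 0.2]
gripper_width: 0.0511
gripper_force: 0.0
shift cm [-0.03, -0.17, -0.09] turn deg [-0.07, -0.06, 0.3]
[[316.2, 0.0, 255.6], [0.0, 316.2, 186.4], [0.0, 0.0, 1.0]] -0.08605308124627818
[ 243   82   25  105 2413]
[ 0.52566135 -0.2748968 ] [-0.15812098  0.98741975] yaw 99.0978480791605 -0.056232974461714665 0.05251128677098835 w 0.024998829552367145
```

View pics/w1.png

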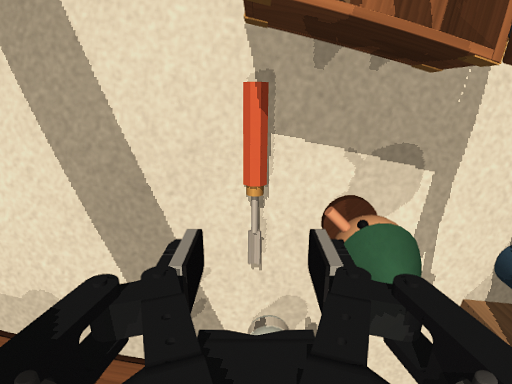

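The wrist view confirms it: orange handle at columns 243–268, rows 82–187, yaw 99.1°, 25 mm wide. The puppet stays clear on the right. Descending to grip.

```bash
python3 -m jog '[[0.6,-0.35,-0.2,4,0,0,0],[0.6,-0.35,-0.2,8,0,0,0],[0.6,-0.35,-0.2,12,0,0,0],[0.6,-0.35,-0.2,16,0,0,0],[0.6,-0.35,-0.2,18.5,0,0,0],[0.6,-0.35,-0.2,19.7,0,0,0],[0.6,-0.35,-0.2,19.7,0,0,0],[0.2,-0.35,-0.2,19.7,0,0,0]]' 50;  python3 -m jog '[[0.1,0,0,0,0,0,0],[0.1,0,0,0,0,0,0],[0.1,0,0,0,0,0,0],[0.1,0,0,0,0,0,0],[0.1,0,0,0,0,0,0]]' 50
```

```text
time_s: 2.15
eef_pos: [0.5307, -0.3109, 0.0242]
ee_rot: [[-0.156, 0.988, 0.002], [0.988, 0.156, -0.001], [-0.002, 0.001, -1.0]]
force: [-0.0, 0.5, 0.2]
gripper_width: 0.0345
gripper_force: 0.0
time_s: 2.78
eef_pos: [0.5309, -0.311, 0.0245]
ee_rot: [[-0.156, 0.988, 0.002], [0.988, 0.156, -0.002], [-0.002, 0.002, -1.0]]
force: [0.8, 0.3, 6.6]
gripper_width: 0.0233
gripper_force: 49.7
```

```bash
python3 -m jog '[[0.1,0,0,-2,0,0,0],[0.1,0,0,-6,0,0,0],[0.1,0,0,-11,0,0,0],[0.1,0,0,-16,0,0,0],[0.1,0,0,-21,0,0,0],[0.1,0,0,-24,0,0,0],[0.1,0,0,-25,0,0,0],[0.1,0,0,-25,0,0,0]]' 50; python3 - <<'E'
from h import *
s=sense();M0=np.array(s['ee_rot']);t0=s['eef_pos']
for n in('wrist',):
    M=camera_model(n);im=camera(n);np.save('pics/w2.npy',im)
    b,st=big(mask(im,(4,150,90),(16,255,255)));print(st)
    # orange handle ends on plane through handle axis (z_tool=+8.5..12mm)
    z=t0[2]-.011;p=np.argwhere(b)[:,::-1].astype(float);W=np.array([onz(M,q,z) for q in p])
    L=(W-t0)@M0;print('tool x range',L[:,0].min(),L[:,0].max(),'y',L[:,1].min(),L[:,1].max(),'slope',np.polyfit(L[:,0],L[:,1],1))
# side/scene
for n in('scene','side'):
    M=camera_model(n);im=camera(n);b,st=big(mask(im,(4,180,100),(14,255,255)));print(n,st)
    p=np.argwhere(b)[:,::-1].astype(float);print(p.mean(0),'pred TCP',proj(M,t0))
yc=-3.6
ex=np.r_[np.cos(np.radians(yc)),np.sin(np.radians(yc)),0];ey=np.r_[-ex[1],ex[0],0]
F=frame(90+yc,33);slot=np.r_[.605,-.049,0]+.047*ex+.02*ey+[0,0,.056]
tcp=slot-F[:,2]*.012
print('slot tcp',tcp)
delta(tcp-F[:,2]*.16,F)
E
```

```text
time_s: 3.78
eef_pos: [0.5299, -0.3103, 0.2725]
ee_rot: [[-0.156, 0.988, -0.0], [0.988, 0.156, 0.0], [0.0, -0.0, -1.0]]
force: [-1.2, 0.1, -2.8]
gripper_width: 0.0237
gripper_force: 49.5
[  224    44    64   265 14500]
tool x range -0.03355941781863467 0.09048651004917904 y -0.013981632207184763 0.011957348076215969 slope [ 0.0004653  -0.00103754]
scene [  371   175   141   209 17871]
[459.88316267 290.82121873] pred TCP [[238.54533683 278.66682722]]
side [274 199   8  14  47]
[276.72340426 204.59574468] pred TCP [[276.38199881 202.31236667]]
slot tcp [ 0.64664029 -0.03158024  0.06606405]
shift cm [27.56, 7.41, 7.12] turn deg [-33.02, -3.74, 12.18]
```

```bash
python3 -m jog '[[0.1,3,0.9,0,-4,-0.5,1.5],[0.1,7.5,1.9,1,-8,-0.9,3],[0.1,12,2.8,2,-12.5,-1.4,4.5],[0.1,16.5,3.7,3,-17,-1.9,6],[0.1,21,4.6,4,-21,-2.3,7.6],[0.1,24.5,5.6,5,-25,-2.8,9.1],[0.1,26.5,6.6,6.2,-29,-3.3,10.7],[0.1,27.5,7.4,7.1,-33,-3.7,12.2]]'; python3 - <<'E'
from h import *
s=sense();print(s['eef_pos'],np.round(s['ee_rot'],3).tolist())
M=camera_model('wrist');im=camera('wrist');np.save('pics/w3.npy',im);np.save('pics/w3m.npy',M,allow_pickle=True)
cv2.imwrite('pics/w3.png',cv2.resize(im[:,:,::-1],(768,576),interpolation=cv2.INTER_CUBIC))
E
```

```text
time_s: 4.92
eef_pos: [0.5594, -0.0258, 0.2003]
ee_rot: [[0.062, 0.836, 0.545], [0.998, -0.052, -0.035], [-0.001, 0.546, -0.838]]
force: [1.1, -0.2, -1.0]
gripper_width: 0.0234
gripper_force: 49.5
[ 0.55939372 -0.02575364  0.20031085] [[0.062, 0.836, 0.545], [0.998, -0.052, -0.035], [-0.001, 0.546, -0.838]]
```

View pics/w3.png

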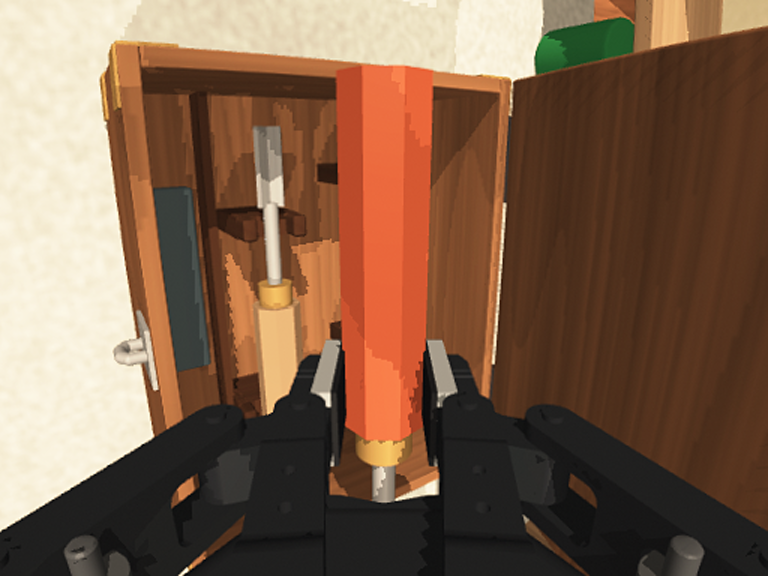

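The front-left rim corner is at (113,44), back-left at (510,78), and the staple at (125,350). The handle sits straight in the jaws (columns 340–435). I'll check the chest pose from these points.

```bash
python3 - <<'E'
from h import *
M=np.load('pics/w3m.npy',allow_pickle=True).item()
q=lambda u,v:((u+.5)/1.5-.5,(v+.5)/1.5-.5)
yc=np.radians(-3.6);ex=np.r_[np.cos(yc),np.sin(yc),0];ey=np.r_[-ex[1],ex[0],0];o=np.r_[.605,-.049,0]
for n,(u,v),z in (('FL out (-100,125)',(113,44),.105),('BL out (100,125)',(510,78),.105),('FL inner (-92,117)',(141,66),.105),('BL inner(92,117)',(503,92),.105),('inner back low (92,?)',(491,330),.105),('front outer edge',(130,200),.105),('front outer edge2',(150,390),.105),('shank b (-28,)',(273,240),.056),('ferrule/handle b (-28,0)',(275,307),.063),('stapleouter(-115,0)',(118,352),.083),('staple z94',(145,318),.094)):
    p=onz(M,q(u,v),z);r=p-o;print(n,np.round(p*1e3,1),'chest',np.round([r@ex*1e3,r@ey*1e3],1))
s=sense();T=np.array(s['ee_rot']);c,d=ray(M,q(383,437))
# handle front-end top edge: at tool z=.012-.0125
for u,v in((383,437),(383,66)):
    c,d=ray(M,q(u,v));lc=T.T@(c-s['eef_pos']);ld=T.T@d
    print('tool pt',np.round(lc+ld*((0.0-lc[2])/ld[2]),4),'cam',lc.round(3))
E
```

```text
FL out (-100,125) [513.1  83.4 105. ] chest [-100.1  126.4]
BL out (100,125) [713.1  71.9 105. ] chest [100.3 127.4]
FL inner (-92,117) [521.5  75.7 105. ] chest [-91.2 119.2]
BL inner(92,117) [707.5  64.2 105. ] chest [ 95.2 119.4]
inner back low (92,?) [700.7 -80.5 105. ] chest [ 97.5 -25.4]
front outer edge [509.6  27.9 105. ] chest [-100.    70.8]
front outer edge2 [501.6 -51.1 105. ] chest [-103.1   -8.6]
shank b (-28,) [580.9  -8.5  56. ] chest [-26.6  38.9]
ferrule/handle b (-28,0) [574.8 -44.7  63. ] chest [-30.4   2.4]
stapleouter(-115,0) [493.2 -39.5  83. ] chest [-112.2    2.5]
staple z94 [506.7 -23.1  94. ] chest [-99.7  19.7]
tool pt [-0.0179  0.0019  0.    ] cam [ 0.069  0.002 -0.126]
tool pt [0.088  0.0017 0.    ] cam [ 0.069  0.002 -0.126]
```

```bash
cat >> h.py <<'E'
yc=np.radians(-3.6);ex=np.r_[np.cos(yc),np.sin(yc),0];ey=np.r_[-ex[1],ex[0],0];O=np.r_[.605,-.047,0]
def ch(x,y,z): return O+ex*x+ey*y+np.r_[0,0,z]
E
python3 - <<'E'
from h import *
F=frame(86.4,33);g=lambda p:p-F[:,2]*.012-F[:,0]*.002
for k in(.09,.02):
  delta(g(ch(.047,.02,.056+.018))-F[:,2]*k,F)
delta(g(ch(.047,.02,.074)),F)
delta(g(ch(.047,.02,.0585)),F)
E
```

```text
shift cm [-0.12, 1.24, 5.4] turn deg [-0.02, -0.02, -0.04]
shift cm [-0.12, 1.25, 12.4] turn deg [-0.02, -0.02, -0.04]
shift cm [-0.12, 1.25, 14.4] turn deg [-0.02, -0.02, -0.04]
shift cm [-0.12, 0.4, 15.7] turn deg [-0.02, -0.02, -0.04]
```

```bash
python3 -m jog '[[0.1,-0.1,1.25,3,0,0,0],[0.1,-0.1,1.25,6,0,0,0],[0.1,-0.1,1.25,8.5,0,0,0],[0.1,-0.1,1.25,11,0,0,0],[0.1,-0.1,1.25,13,0,0,0],[0.1,-0.1,1.25,14.4,0,0,0],[0.1,-0.1,1.25,14.4,0,0,0]]'; python3 - <<'E'
from h import *
F=frame(86.4,33);g=lambda p:p-F[:,2]*.012-F[:,0]*.002
delta(g(ch(.047,.02,.074)),F);delta(g(ch(.047,.02,.0585)),F)
M=camera_model('wrist');im=camera('wrist');np.save('pics/w4.npy',im);np.save('pics/w4m.npy',M,allow_pickle=True)
S=camera('scene')[130:280,225:325,::-1]
cv2.imwrite('pics/w4.png',np.hstack([im[:,:,::-1],cv2.resize(S,(256,384),interpolation=cv2.INTER_CUBIC)]))
E
```

```text
time_s: 5.85
eef_pos: [0.6589, -0.0385, 0.1048]
ee_rot: [[0.056, 0.857, 0.512], [0.998, -0.053, -0.02], [0.01, 0.512, -0.859]]
force: [-1.4, 0.3, -3.3]
gripper_width: 0.0236
gripper_force: 50.0
shift cm [0.6, -2.16, 1.13] turn deg [-2.2, -0.71, 0.02]
shift cm [0.58, -2.95, 2.46] turn deg [-2.2, -0.71, 0.02]
```

View pics/w4.png

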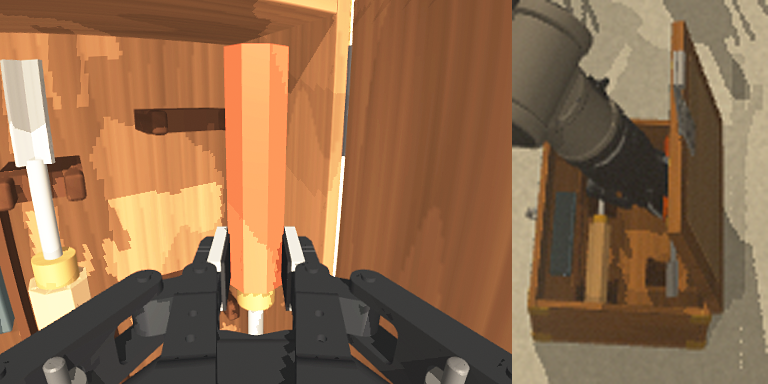

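The gouge is inside, over the rear slot, but the pose missed its target by about 24 mm and 2°, so something limited the move. Checking the joints.

```bash
python3 -m jog '[[0.1,0,0,0,0,0,0]]'; python3 - <<'E'
from h import *
s=sense();print(np.round(s['joint_pos'],3),np.round(s['dq'],3),s['force'])
F=frame(86.4,33);g=lambda p:p-F[:,2]*.012-F[:,0]*.002
delta(g(ch(.047,.02,.074)),F)
p=s['eef_pos']+np.array(s['ee_rot'])@[.002,0,.012]-O;print('grip chest',p@ex,p@ey,p[2])
E
```

```text
time_s: 6.08
eef_pos: [0.6588, -0.0382, 0.1064]
ee_rot: [[0.056, 0.856, 0.514], [0.998, -0.053, -0.02], [0.01, 0.514, -0.858]]
force: [-4.2, -0.3, -5.0]
gripper_width: 0.0232
gripper_force: 50.1
[-0.214  0.543  1.795  0.326  0.284 -0.445] [ 0.002  0.     0.003  0.002 -0.002 -0.   ] [-4.15232893 -0.29922315 -4.96847991]
shift cm [0.57, -2.23, 1.27] turn deg [-2.06, -0.7, 0.03]
grip chest 0.05925020461814189 0.014334698391997877 0.09610566799217472
```

Joint 5 is at its 0.28 lower limit. Less lean is needed, so I'll use about 22°, which still clears the lid (lid lean 18°).

```bash
python3 - <<'E'
from h import *
F=frame(86.4,22);g=lambda p:p-F[:,2]*.012-F[:,0]*.002
delta(g(ch(.040,.02,.085)),F)
delta(g(ch(.047,.02,.076)),F)
E
```

```text
shift cm [0.58, -2.04, -0.02] turn deg [8.94, -0.7, 0.1]
shift cm [0.57, -1.9, 1.11] turn deg [8.94, -0.7, 0.1]
```

```bash
python3 -m jog '[[0.1,0.2,-0.7,0,0,0,0],[0.1,0.4,-1.4,0,3,0,0],[0.1,0.5,-2,0,6,-0.4,0],[0.1,0.6,-2,0,9,-0.7,0],[0.1,0.6,-2,0.5,9,-0.7,0],[0.1,0.6,-2,0.5,9,-0.7,0]]'; python3 - <<'E'
from h import *
s=sense();print(np.round(s['joint_pos'],3))
F=frame(86.4,22);g=lambda p:p-F[:,2]*.012-F[:,0]*.002
delta(g(ch(.047,.02,.076)),F);delta(g(ch(.047,.02,.0585)),F)
p=s['eef_pos']+np.array(s['ee_rot'])@[.002,0,.012]-O;print('grip chest',p@ex,p@ey,p[2])
E
```

```text
time_s: 6.82
eef_pos: [0.6457, -0.0314, 0.0922]
ee_rot: [[0.061, 0.925, 0.376], [0.998, -0.056, -0.024], [-0.001, 0.377, -0.926]]
force: [-0.5, 0.2, -1.6]
gripper_width: 0.0237
gripper_force: 49.9
[-0.189  0.571  1.714  0.102  0.476 -0.209]
shift cm [-0.02, 0.07, 0.58] turn deg [0.13, 0.03, 0.1]
shift cm [-0.01, -0.59, 2.2] turn deg [0.13, 0.03, 0.1]
grip chest 0.044197510728974584 0.020148689453056288 0.08109047814674519
```

```bash
python3 -m jog '[[0.1,0,0.1,0.6,0,0,0],[0.1,0,0.1,0.6,0,0,0],[0.1,0,-0.15,1.1,0,0,0],[0.1,0,-0.35,1.6,0,0,0],[0.1,0,-0.5,2.0,0,0,0],[0.1,0,-0.5,2.0,0,0,0]]'; python3 - <<'E'
from h import *
s=sense();print(np.round(s['joint_pos'],3))
p=s['eef_pos']+np.array(s['ee_rot'])@[.002,0,.012]-O;print('grip chest',p@ex,p@ey,p[2])
np.save('pics/w5m.npy',camera_model('wrist'),allow_pickle=True);im=camera('wrist');S=camera('scene')[130:280,225:325,::-1];D=camera('side')[115:265,225:325,::-1]
f=lambda a:cv2.resize(a,(256,384),interpolation=cv2.INTER_CUBIC)
cv2.imwrite('pics/w5.png',np.hstack([f(S),f(D),im[:288,100:400,::-1].repeat(1,0) if 0 else cv2.resize(im[:,100:388,::-1],(288,384))]))
E
```

```text
time_s: 7.58
eef_pos: [0.6483, -0.0316, 0.0713]
ee_rot: [[0.062, 0.925, 0.374], [0.998, -0.057, -0.024], [-0.001, 0.375, -0.927]]
force: [0.6, 0.6, -1.4]
gripper_width: 0.0234
gripper_force: 49.9
[-0.188  0.607  1.719  0.11   0.436 -0.217]
grip chest 0.046723829216901096 0.02005666508460304 0.06017289160620431
```

View pics/w5.png

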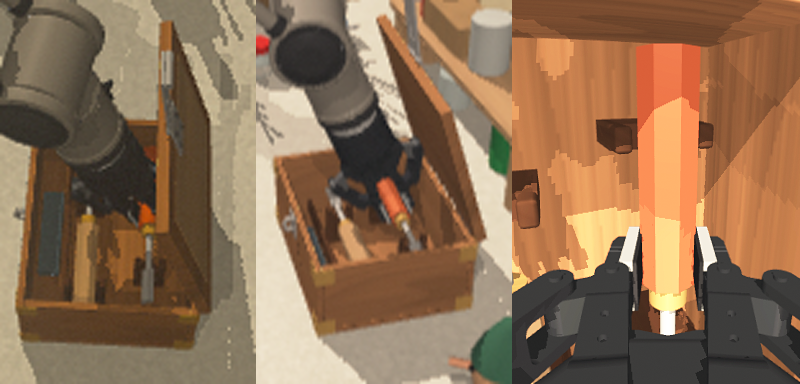

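The scene and side views show the handle over the left notch and the shank over the right one. In the wrist view the handle is centred between the cradle posts (597–640 and 700–715), allowing for parallax. Lowering the last 3 mm, then easing the fingers open.

```bash
python3 -m jog '[[0.1,0,-0.05,0.12,0,0,0],[0.1,0,-0.1,0.25,0,0,0],[0.1,0,-0.1,0.25,0,0,0]]' 20;  python3 -m jog '[[0.28,0,-0.1,0.15,0,0,0],[0.34,0,-0.1,0.15,0,0,0],[0.44,0,-0.1,0.15,0,0,0],[0.44,0,-0.1,0.15,0,0,0]]' 20;python3 - <<'E'
from h import *
s=sense()
p=s['eef_pos']+np.array(s['ee_rot'])@[.002,0,.012]-O;print('grip chest',p@ex,p@ey,p[2])
E
```

```text
time_s: 8.1
eef_pos: [0.6485, -0.0317, 0.0691]
ee_rot: [[0.062, 0.925, 0.375], [0.998, -0.057, -0.024], [-0.001, 0.376, -0.927]]
force: [0.8, -0.1, -1.6]
gripper_width: 0.0234
gripper_force: 49.9
time_s: 8.6
eef_pos: [0.6483, -0.0317, 0.0676]
ee_rot: [[0.062, 0.925, 0.375], [0.998, -0.057, -0.024], [-0.001, 0.376, -0.927]]
force: [0.3, -0.4, -0.4]
gripper_width: 0.0372
gripper_force: 0.0
grip chest 0.046766622099548835 0.02001632834255472 0.05650625524651526
```

```bash
python3 -m jog '[[0.44,0,0,-1,0,0,0],[0.44,0,0,-3,0,0,0],[0.44,0,-0.3,-6,0,0,0],[0.44,0,-1,-10,0,0,0],[0.44,0,-2,-14,0,0,0],[0.44,0,-4,-16,0,0,0],[0.44,0,-4,-16,0,0,0]]'; python3 - <<'E'
from h import *
s=sense();print(np.round(s['joint_pos'],3))
M=camera_model('wrist');im=camera('wrist')
S=camera('scene')[130:280,225:325,::-1]
np.save('pics/w6.npy',im)
b,st=big(mask(im,(3,170,120),(12,255,255)));print(st)
p=np.argwhere(b)[:,::-1].astype(float);W=np.array([onz(M,q,.058) for q in p])-O;X=np.c_[W@ex,W@ey]
c=X.mean(0);v=np.linalg.svd(X-c,full_matrices=False)[2][0];print('c',c,'ang deg',np.degrees(np.arctan2(v[0],v[1])),'y',X[:,1].min(),X[:,1].max())
cv2.imwrite('pics/w6.png',np.hstack([im[:,:,::-1],cv2.resize(S,(256,384),interpolation=cv2.INTER_CUBIC)]))
E
```

```text
time_s: 9.48
eef_pos: [0.5504, -0.0254, 0.2025]
ee_rot: [[0.062, 0.924, 0.377], [0.998, -0.056, -0.025], [-0.002, 0.378, -0.926]]
force: [-0.1, -0.4, -0.4]
gripper_width: 0.0378
gripper_force: 0.0
[-0.216  0.264  1.85   0.094  0.646 -0.219]
[ 283   73   32  118 3289]
c [0.0450873  0.05561046] ang deg 179.94505494933549 y -0.0025402337879646803 0.10821465685701022
```

View pics/w6.png

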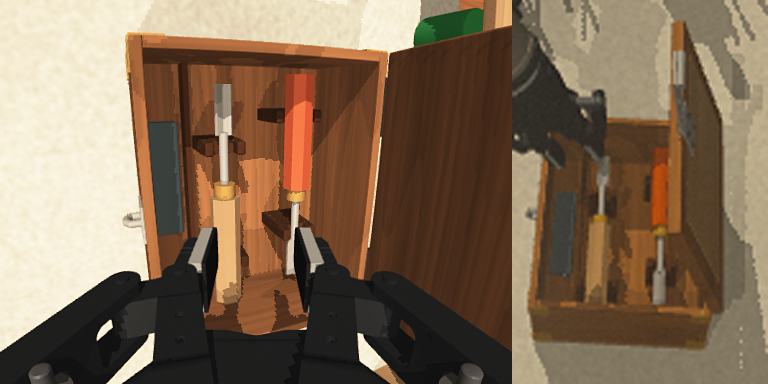

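The gouge lies in the rear cradles. The measured handle axis is at chest x≈45, y 0–105, angle 0.05°, and the scene inset shows the lid unmoved. Next I'll go above and behind the lid on the right side, fingers shut.

```bash
python3 - <<'E'
from h import *
F=frame(86.4,0)
delta(ch(-.06,-.07,.35),F);delta(ch(.11,-.07,.35),F)
E
```

```text
shift cm [-8.82, 5.1, -13.98] turn deg [22.15, 0.07, 0.07]
shift cm [-8.84, 20.84, -7.57] turn deg [22.15, 0.07, 0.07]
```

```bash
python3 -m jog '[[0,-3,1,-4,0,0,0],[0,-6,2,-8,5,0,0],[0,-8.8,3.5,-11,12,0,0],[0,-8.8,5.1,-14,22,0,0],[0,-8.8,5.1,-14,22,0,0],[0,-8.8,10,-12,22,0,0],[0,-8.8,15,-10,22,0,0],[0,-8.8,20.8,-7.6,22,0,0]]'; python3 - <<'E'
from h import *
s=sense();print(np.round(s['joint_pos'],3))
F=frame(86.4,0)
# corner at tool y=-14.5mm, z=+19mm
for th in(None,1.2,1.0,.8,.6,.4,.2,.0):
    if th is None: P=(.110,.27+.019)
    else:
        r=.170;P=(.1-r*np.cos(th)+.014*np.sin(th)+.0145,.105+r*np.sin(th)+.014*np.cos(th)+.019)
    print(th,np.round(P,4));delta(ch(P[0],-.07,P[1]),F)
E
```

```text
time_s: 10.58
eef_pos: [0.7088, -0.123, 0.3483]
ee_rot: [[0.061, 0.998, 0.002], [0.998, -0.061, -0.001], [-0.001, 0.002, -1.0]]
force: [0.9, -0.8, 1.8]
gripper_width: -0.0001
gripper_force: 0.0
[-2.780e-01  7.220e-01  6.220e-01 -1.000e-03  1.796e+00 -2.170e-01]
None [0.11  0.289]
shift cm [-0.06, 0.15, 5.93] turn deg [0.1, 0.05, 0.1]
1.2 [0.0659 0.2875]
shift cm [-0.05, -4.25, 6.07] turn deg [0.1, 0.05, 0.1]
1.0 [0.0344 0.2746]
shift cm [-0.04, -7.4, 7.35] turn deg [0.1, 0.05, 0.1]
0.8 [0.0061 0.2557]
shift cm [-0.04, -10.24, 9.24] turn deg [0.1, 0.05, 0.1]
0.6 [-0.0179  0.2315]
shift cm [-0.03, -12.65, 11.65] turn deg [0.1, 0.05, 0.1]
0.4 [-0.0366  0.2031]
shift cm [-0.03, -14.52, 14.49] turn deg [0.1, 0.05, 0.1]
0.2 [-0.0493  0.1715]
shift cm [-0.02, -15.8, 17.65] turn deg [0.1, 0.05, 0.1]
0.0 [-0.0555  0.138 ]
shift cm [-0.02, -16.42, 21.0] turn deg [0.1, 0.05, 0.1]
```

```bash
python3 -m jog '[[0,0,0.1,3,0,0,0],[0,0,0.1,5.9,0,0,0],[0,0,-2,6,0,0,0],[0,0,-4.2,6.1,0,0,0],[0,0,-5.9,6.7,0,0,0],[0,0,-7.4,7.35,0,0,0],[0,0,-8.85,8.25,0,0,0],[0,0,-10.2,9.2,0,0,0]]'; python3 - <<'E'
from h import *
s=sense();F=frame(86.4,0)
S=camera('scene')[130:280,225:325,::-1];D=camera('side')[115:265,225:325,::-1]
cv2.imwrite('pics/w7.png',cv2.resize(np.hstack([S,D]),(800,600),interpolation=cv2.INTER_CUBIC))
for th in(.7,.6,.5,.4,.3,.2,.1,.0,-.02):
    r=.170;P=(.1-r*np.cos(th)+.014*np.sin(th)+.0145,.105+r*np.sin(th)+.014*np.cos(th)+.019)
    delta(ch(P[0],-.07,P[1]),F)
E
```

```text
time_s: 11.58
eef_pos: [0.6051, -0.1166, 0.2558]
ee_rot: [[0.061, 0.998, 0.002], [0.998, -0.061, -0.001], [-0.001, 0.002, -1.0]]
force: [0.6, -0.1, 0.7]
gripper_width: 0.0002
gripper_force: 0.7
shift cm [-0.06, -0.98, 1.1] turn deg [-0.11, 0.01, 0.08]
shift cm [-0.06, -2.11, 2.37] turn deg [-0.11, 0.01, 0.08]
shift cm [-0.06, -3.12, 3.74] turn deg [-0.11, 0.01, 0.08]
shift cm [-0.05, -3.98, 5.22] turn deg [-0.11, 0.01, 0.08]
shift cm [-0.05, -4.69, 6.76] turn deg [-0.11, 0.01, 0.08]
shift cm [-0.05, -5.25, 8.38] turn deg [-0.11, 0.01, 0.08]
shift cm [-0.05, -5.64, 10.04] turn deg [-0.11, 0.01, 0.08]
shift cm [-0.05, -5.86, 11.73] turn deg [-0.11, 0.01, 0.08]
shift cm [-0.05, -5.88, 12.07] turn deg [-0.11, 0.01, 0.08]
```

View pics/w7.png

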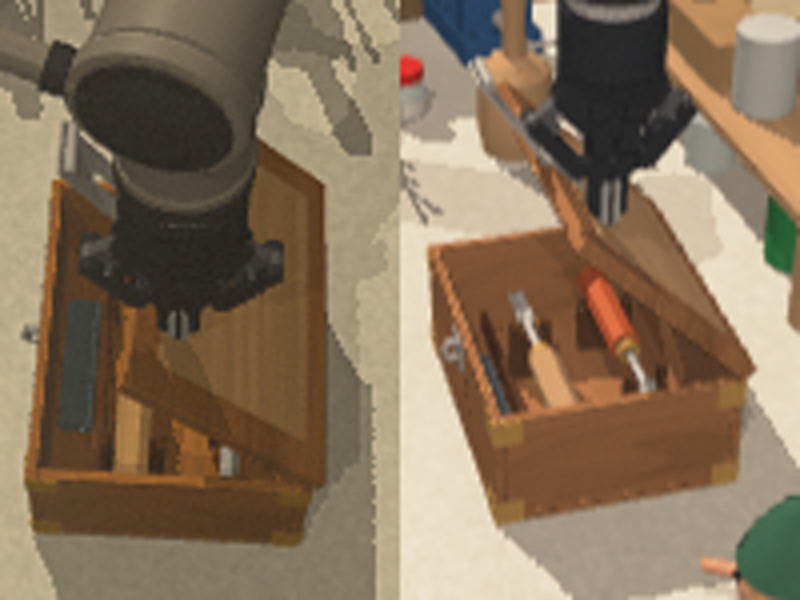

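The lid is now about 45° open with the shut fingers on its outer face at (180,330), right of the hasp. The gouge is unmoved below. I'll continue to shut.

```bash
python3 -m jog '[[0,0,-1,1.1,0,0,0],[0,0,-2.1,2.4,0,0,0],[0,0,-3.1,3.75,0,0,0],[0,0,-4,5.2,0,0,0],[0,0,-4.7,6.75,0,0,0],[0,0,-5.25,8.4,0,0,0],[0,0,-5.65,10,0,0,0],[0,0,-5.85,11.2,0,0,0]]'; python3 -m jog '[[0,0,0,0.3,0,0,0],[0,0,0,0.6,0,0,0],[0,0,0,0.7,0,0,0],[0,0,0,0.7,0,0,0]]'
```

```text
time_s: 12.68
eef_pos: [0.5471, -0.1134, 0.1441]
ee_rot: [[0.061, 0.998, 0.001], [0.998, -0.061, -0.001], [-0.001, 0.001, -1.0]]
force: [0.4, 0.1, -0.1]
gripper_width: 0.0
gripper_force: 0.0
time_s: 13.18
eef_pos: [0.5474, -0.1137, 0.1387]
ee_rot: [[0.062, 0.998, 0.002], [0.998, -0.062, -0.002], [-0.001, 0.002, -1.0]]
force: [-0.2, 0.7, -0.1]
gripper_width: -0.0
gripper_force: 0.0
```

```bash
python3 -m jog '[[0,0,0,0.1,0,0,0],[0,0,0,0.2,0,0,0],[0,0,0,0.3,0,0,0],[0,0,0,0.3,0,0,0]]'
```

```text
time_s: 13.68
eef_pos: [0.5475, -0.1137, 0.1376]
ee_rot: [[0.061, 0.998, 0.003], [0.998, -0.061, -0.002], [-0.002, 0.003, -1.0]]
force: [-4.8, 0.8, 15.6]
gripper_width: 0.0001
gripper_force: 7.4
```

Firm contact: 15 N up with the fingertip at z = 0.1186, so the lid is shut. I'll back off upward and look at the hasp. I'll also fit the arm's planar geometry from logged poses to see how much lean is reachable near the chest front.

```bash
python3 -m jog '[[0,0,0,-1,0,0,0],[0,0,0,-4,0,0,0],[0,0,-3,-9,0,0,0],[0,0,-8,-14,0,0,0],[0,0,-14,-17,0,0,0],[0,0,-18,-17,0,0,0],[0,0,-18,-17,0,0,0]]'; python3 - <<'E'
from h import *
from scipy.optimize import least_squares
s=sense();j=s['joint_pos'];print(np.round(j,3))
S=[(.342,1.524,.525,.2493,1.275),(.722,.622,.7194,.3483,1.796),(.264,1.85,.551,.2025,.646),(.607,1.719,.649,.0713,.436),(.571,1.714,.6465,.0922,.476),(j[1],j[2],np.hypot(*s['eef_pos'][:2]),s['eef_pos'][2],j[4])]
def fk(q,j2,j3,j5):
    a,h,L2,L3,d,e=q;t=j2+j3;u=t+j5
    return a+L2*np.sin(j2)+L3*np.sin(t)+e*np.cos(t)+d*np.sin(u),h+L2*np.cos(j2)+L3*np.cos(t)-e*np.sin(t)+d*np.cos(u)
r=least_squares(lambda q:np.ravel([np.subtract(fk(q,x[0],x[1],x[4]),(x[2],x[3])) for x in S]),[0,.3,.4,.4,.25,0])
q=r.x;print(q.round(3),'res mm',(r.fun*1e3).round(1))
for R_,z in((.46,.07),(.46,.05),(.47,.05),(.48,.05)):
  for tilt in(15,20,25,30,35):
    a=np.radians(tilt)
    f=lambda v:[*np.subtract(fk(q,*v),(R_,z)),v.sum()-(np.pi-a)]
    o=least_squares(f,[.3,2,.6]);print(R_,z,tilt,o.x.round(2),round(o.cost,6))
M=[camera_model(n) for n in('scene','side')];im=[camera(n) for n in('scene','side')]
np.save('pics/h0.npy',im)
cv2.imwrite('pics/w8.png',cv2.resize(np.hstack([im[0][130:280,195:295,::-1],im[1][115:265,195:295,::-1]]),(800,600),interpolation=cv2.INTER_CUBIC))
E
```

```text
time_s: 14.55
eef_pos: [0.3651, -0.1019, 0.3065]
ee_rot: [[0.063, 0.998, 0.003], [0.998, -0.063, -0.003], [-0.002, 0.003, -1.0]]
force: [0.2, -1.0, 1.1]
gripper_width: -0.0001
gripper_force: 0.0
[-4.740e-01  1.900e-02  1.770e+00 -1.000e-03  1.348e+00 -4.110e-01]
[0.008 0.233 0.501 0.379 0.3   0.046] res mm [ 0.3  0.5 -0.   0.2  0.  -0.4  0.2  0.4 -0.2 -0.1 -0.4 -0.6]
0.46 0.07 15 [0.39 2.13 0.36] 0.0
0.46 0.07 20 [0.38 2.2  0.21] 0.0
0.46 0.07 25 [0.38 2.27 0.06] 0.0
0.46 0.07 30 [ 0.39  2.33 -0.11] 0.0
0.46 0.07 35 [ 0.42  2.4  -0.29] 0.0
0.46 0.05 15 [0.44 2.14 0.3 ] 0.0
0.46 0.05 20 [0.43 2.21 0.15] 0.0
0.46 0.05 25 [ 0.44  2.28 -0.01] 0.0
0.46 0.05 30 [ 0.45  2.35 -0.18] 0.0
0.46 0.05 35 [ 0.49  2.41 -0.37] 0.0
0.47 0.05 15 [0.45 2.12 0.31] 0.0
0.47 0.05 20 [0.44 2.19 0.16] 0.0
0.47 0.05 25 [0.45 2.26 0.  ] 0.0
0.47 0.05 30 [ 0.46  2.32 -0.17] 0.0
0.47 0.05 35 [ 0.49  2.39 -0.35] 0.0
0.48 0.05 15 [0.46 2.09 0.33] 0.0
0.48 0.05 20 [0.45 2.16 0.18] 0.0
0.48 0.05 25 [0.45 2.23 0.02] 0.0
0.48 0.05 30 [ 0.47  2.3  -0.15] 0.0
0.48 0.05 35 [ 0.5   2.36 -0.33] 0.0
```

View pics/w8.png

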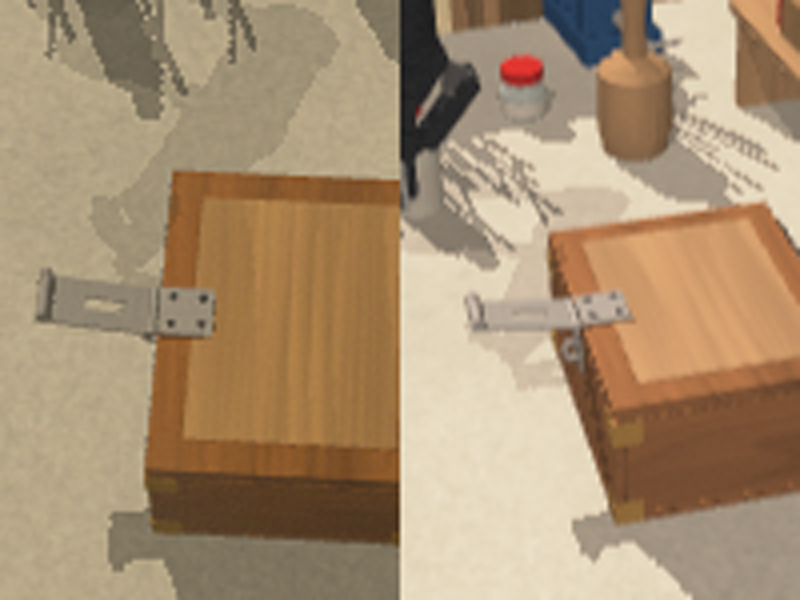

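The lid is shut. The hasp sticks out nearly straight: curl at (45,298) in the scene crop and (72,312) in the side crop, with the staple below the hinge. I'll measure the tip height and plan the sweep.

```bash
python3 - <<'E'
from h import *
A,B=camera_model('scene'),camera_model('side')
S=lambda u,v:(195+(u+.5)/4-.5,130+(v+.5)/4-.5)
D=lambda u,v:(195+(u+.5)/4-.5,115+(v+.5)/4-.5)
for n,a,b in(('tip',(44,296),(72,312)),('hinge',(157,313),(176,312)),('FL',(172,171),(150,234)),('FR',(148,470),(213,410))):
    p,e=two(A,S(*a),B,D(*b));r=p-O;print(n,np.round([r@ex,r@ey,p[2],e],4))
F=frame(-3.6,0)
delta(ch(-.182,0,.22),F)
def tcp(phi,r):  # lead corner at tool x=+11, z=+19 placed on outer side
    C=np.array([-.104-r*np.sin(phi)-.010*np.cos(phi),.119-r*np.cos(phi)+.010*np.sin(phi)])
    return C[0]-.011,C[1]+.019
for phi in(1.6,1.4,1.2,1.0,.8,.6,.5):
    r=.070+.008*(1.6-phi)/1.1;c=tcp(phi,r);print(phi,np.round(c,4));delta(ch(c[0],0,c[1]),F)
E
```

```text
tip [-0.1822 -0.0005  0.136   0.0028]
hinge [-0.0999 -0.0035  0.1228  0.0014]
FL [-0.0975  0.1219  0.1186  0.0022]
FR [-0.0974 -0.1238  0.1167  0.0033]
shift cm [7.04, 5.13, 8.59] turn deg [0.23, -0.06, 90.04]
1.6 [-0.1847  0.15  ]
shift cm [7.06, 4.84, 15.58] turn deg [0.23, -0.06, 90.04]
1.4 [-0.1871  0.1357]
shift cm [7.06, 4.59, 17.02] turn deg [0.23, -0.06, 90.04]
1.2 [-0.1866  0.1209]
shift cm [7.06, 4.64, 18.5] turn deg [0.23, -0.06, 90.04]
1.0 [-0.183   0.1062]
shift cm [7.06, 4.99, 19.96] turn deg [0.23, -0.06, 90.04]
0.8 [-0.1764  0.0924]
shift cm [7.07, 5.65, 21.36] turn deg [0.23, -0.06, 90.04]
0.6 [-0.1669  0.0799]
shift cm [7.07, 6.59, 22.61] turn deg [0.23, -0.06, 90.04]
0.5 [-0.1612  0.0743]
shift cm [7.07, 7.16, 23.16] turn deg [0.23, -0.06, 90.04]
```

```bash
python3 -m jog '[[0,1,0.7,1,0,0,10],[0,2,1.4,2,0,0,20],[0,3,2.1,3,0,0,30],[0,4,2.8,4,0,0,40],[0,5,3.5,5,0,0,50],[0,6,4.2,6,0,0,60],[0,7,5,7,0,0,70],[0,7.1,5.1,8.6,0,0,80]]'; python3 -m jog '[[0,0,0,0,0,0,10],[0,0,0,0,0,0,10]]'; python3 - <<'E'
from h import *
s=sense();print(np.round(s['joint_pos'],3))
F=frame(-3.6,0)
delta(ch(-.182,0,.22),F);
def tcp(phi,r):
    C=np.array([-.102-r*np.sin(phi)-.010*np.cos(phi),.119-r*np.cos(phi)+.010*np.sin(phi)])
    return C[0]-.011,C[1]+.019
for phi in(1.6,1.4,1.2,1.0,.8,.6,.5):
    r=.070+.008*(1.6-phi)/1.1;c=tcp(phi,r);delta(ch(c[0],0,c[1]),F)
E
```

```text
time_s: 15.65
eef_pos: [0.4244, -0.0342, 0.2184]
ee_rot: [[0.994, 0.108, 0.001], [0.108, -0.994, -0.001], [0.001, 0.001, -1.0]]
force: [-0.0, 0.2, 0.4]
gripper_width: 0.0001
gripper_force: 0.0
time_s: 15.9
eef_pos: [0.4235, -0.0346, 0.2184]
ee_rot: [[0.998, -0.06, -0.0], [-0.06, -0.998, -0.001], [-0.0, 0.001, -1.0]]
force: [-0.4, -0.4, 0.4]
gripper_width: -0.0001
gripper_force: 0.0
[-2.620e-01  1.910e-01  1.829e+00 -1.000e-03  1.122e+00  1.369e+00]
shift cm [-0.01, 0.1, -0.16] turn deg [0.05, 0.0, 0.19]
shift cm [-0.08, 0.1, 6.84] turn deg [0.05, 0.0, 0.19]
shift cm [-0.32, 0.09, 8.27] turn deg [0.05, 0.0, 0.19]
shift cm [-0.27, 0.09, 9.75] turn deg [0.05, 0.0, 0.19]
shift cm [0.09, 0.09, 11.22] turn deg [0.05, 0.0, 0.19]
shift cm [0.75, 0.09, 12.61] turn deg [0.05, 0.0, 0.19]
shift cm [1.7, 0.1, 13.86] turn deg [0.05, 0.0, 0.19]
shift cm [2.27, 0.1, 14.41] turn deg [0.05, 0.0, 0.19]
```

```bash
python3 -m jog '[[0,-0.1,0.1,5,0,0,0],[0,-0.1,0.1,6.8,0,0,0],[0,-0.3,0.1,7.6,0,0,0],[0,-0.3,0.1,8.3,0,0,0],[0,-0.3,0.1,9,0,0,0],[0,-0.25,0.1,9.75,0,0,0],[0,-0.1,0.1,10.5,0,0,0],[0,0.1,0.1,11.2,0,0,0]]';python3 -m jog '[[0,0.3,0,0.7,0,0,0],[0,0.65,0,1.4,0,0,0],[0,1.1,0,2.0,0,0,0],[0,1.6,0,2.65,0,0,0],[0,2.15,0,3.2,0,0,0],[0,2.15,0,3.2,0,0,0]]'; python3 - <<'E'
from h import *
s=sense();print(np.round(s['joint_pos'],3))
A,B=camera_model('scene'),camera_model('side')
p=s['eef_pos']-O;print(p@ex,p@ey)
E
```

```text
time_s: 16.9
eef_pos: [0.4242, -0.036, 0.1069]
ee_rot: [[0.998, -0.062, 0.002], [-0.062, -0.998, -0.002], [0.002, 0.001, -1.0]]
force: [1.0, 0.1, 0.7]
gripper_width: 0.0001
gripper_force: 0.6
time_s: 17.65
eef_pos: [0.4451, -0.0372, 0.0746]
ee_rot: [[0.998, -0.061, -0.0], [-0.061, -0.998, -0.001], [-0.0, 0.001, -1.0]]
force: [0.0, -0.7, -0.3]
gripper_width: -0.0001
gripper_force: 0.0
[-2.550e-01  4.440e-01  1.954e+00 -1.000e-03  7.440e-01  1.379e+00]
-0.16021475500873925 -0.0002234481373540706
```

The hasp should now be at about 0.5 rad. For the final press the tool must lean back, and joint 5 blocks a pure lean, so I'll combine a sideways lean with the backward one. I'll back off a little first and test it in free space.

```bash
python3 - <<'E'
from h import *
F=frame(-3.6,0)
for b,a in((18,0),(18,25)):
    delta(ch(-.19,0,.10),F@R.from_euler('XY',[b,a],degrees=True).as_matrix())
E
python3 -m jog '[[0,-1,0,-0.5,0,0,0],[0,-2,0,-1.5,5,0,0],[0,-3,0,-2.5,12,0,0],[0,-3,0,-2.5,18,0,0],[0,-3,0,-2.5,18,8,1],[0,-3,0,-2.5,18,16,2.5],[0,-3,0,-2.5,18,24.5,4],[0,-3,0,-2.5,18,24.5,4]]';python3 - <<'E'
from h import *
s=sense();print(np.round(s['joint_pos'],3));F=frame(-3.6,0)
delta(ch(-.19,0,.10),F@R.from_euler('XY',[18,25],degrees=True).as_matrix())
E
```

```text
shift cm [-2.98, -0.02, -2.54] turn deg [18.05, 0.03, 0.07]
shift cm [-2.98, -0.02, -2.54] turn deg [17.75, 24.82, 4.01]
time_s: 18.65
eef_pos: [0.4137, -0.0348, 0.1004]
ee_rot: [[0.897, -0.06, 0.437], [-0.189, -0.948, 0.257], [0.399, -0.313, -0.862]]
force: [0.2, 0.4, -0.9]
gripper_width: -0.0003
gripper_force: 0.0
[-0.623  0.296  2.326  1.077  0.555  0.134]
shift cm [0.14, 0.03, 0.1] turn deg [-0.2, 0.15, -0.14]
```

```bash
cat > p.py <<'E'
from h import *
s=sense();print(np.round(s['joint_pos'],3));F=frame(-3.6,0)@R.from_euler('XY',[18,25],degrees=True).as_matrix()
off=F@[.011,0,.019];T=np.array(s['ee_rot'])
e=s['eef_pos']+T@[.011,0,.019]-O;print('edge chest',np.round([e@ex,e@ey,e[2]],4))
for phi in(.7,.55,.4,.25,.12,.05,0,-.03):
    r=.082;x=-.102-r*np.sin(phi)-.010*np.cos(phi);z=.119-r*np.cos(phi)+.01*np.sin(phi)
    print(phi,np.round([x,z],4),end=' ');delta(ch(x,0,z)-off,F)
E
python3 p.py
```

```text
[-0.623  0.296  2.326  1.077  0.555  0.134]
edge chest [-0.1737  0.0041  0.0884]
0.7 [-0.1625  0.0627] shift cm [0.04, 1.19, 2.57] turn deg [-0.2, 0.15, -0.14]
0.55 [-0.1534  0.0543] shift cm [0.53, 1.45, 3.68] turn deg [-0.2, 0.15, -0.14]
0.4 [-0.1431  0.0474] shift cm [1.18, 1.67, 4.71] turn deg [-0.2, 0.15, -0.14]
0.25 [-0.132  0.042] shift cm [1.98, 1.83, 5.64] turn deg [-0.2, 0.15, -0.14]
0.12 [-0.1217  0.0388] shift cm [2.78, 1.93, 6.35] turn deg [-0.2, 0.15, -0.14]
0.05 [-0.1161  0.0376] shift cm [3.25, 1.97, 6.69] turn deg [-0.2, 0.15, -0.14]
0 [-0.112  0.037] shift cm [3.6, 1.99, 6.91] turn deg [-0.2, 0.15, -0.14]
-0.03 [-0.1095  0.0367] shift cm [3.81, 2.0, 7.04] turn deg [-0.2, 0.15, -0.14]
```

```bash
python3 -m jog '[[0,0,1.2,2.6,0,0,0],[0,0.5,1.45,3.7,0,0,0],[0,1.2,1.65,4.7,0,0,0],[0,2,1.85,5.65,0,0,0],[0,2.4,1.9,6,0,0,0],[0,2.8,1.95,6.35,0,0,0],[0,2.8,1.95,6.35,0,0,0]]';python3 p.py
```

```text
time_s: 19.52
eef_pos: [0.4674, -0.0428, 0.0507]
ee_rot: [[0.898, -0.059, 0.436], [-0.187, -0.948, 0.257], [0.399, -0.313, -0.862]]
force: [0.1, -0.3, -0.5]
gripper_width: -0.0001
gripper_force: 0.0
[-0.551  0.488  2.231  1.272  0.488 -0.02 ]
edge chest [-0.1196 -0.0005  0.0387]
0.7 [-0.1625  0.0627] shift cm [-2.94, -0.81, -3.85] turn deg [-0.22, 0.2, -0.03]
0.55 [-0.1534  0.0543] shift cm [-2.45, -0.55, -2.75] turn deg [-0.22, 0.2, -0.03]
0.4 [-0.1431  0.0474] shift cm [-1.8, -0.33, -1.72] turn deg [-0.22, 0.2, -0.03]
0.25 [-0.132  0.042] shift cm [-1.0, -0.16, -0.79] turn deg [-0.22, 0.2, -0.03]
0.12 [-0.1217  0.0388] shift cm [-0.2, -0.06, -0.08] turn deg [-0.22, 0.2, -0.03]
0.05 [-0.1161  0.0376] shift cm [0.27, -0.02, 0.26] turn deg [-0.22, 0.2, -0.03]
0 [-0.112  0.037] shift cm [0.61, -0.0, 0.48] turn deg [-0.22, 0.2, -0.03]
-0.03 [-0.1095  0.0367] shift cm [0.83, 0.01, 0.61] turn deg [-0.22, 0.2, -0.03]
```

```bash
python3 -m jog '[[0,0.15,0,0.15,0,0,0],[0,0.3,0,0.28,0,0,0],[0,0.45,0,0.38,0,0,0],[0,0.6,0,0.48,0,0,0],[0,0.6,0,0.48,0,0,0]]';python3 p.py | head -2
```

```text
time_s: 20.15
eef_pos: [0.4746, -0.0427, 0.0487]
ee_rot: [[0.898, -0.059, 0.436], [-0.187, -0.948, 0.257], [0.398, -0.313, -0.862]]
force: [-0.3, -0.4, 0.2]
gripper_width: 0.0003
gripper_force: 0.1
[-0.54   0.499  2.214  1.267  0.485 -0.003]
edge chest [-1.125e-01  1.000e-04  3.670e-02]
```

```bash
python3 -m jog '[[0,0.09,0,0.04,0,0,0],[0,0.18,0,0.09,0,0,0],[0,0.27,0,0.13,0,0,0],[0,0.27,0,0.13,0,0,0]]'|sed -n 2,4p;python3 -m jog '[[0,0.09,0,0.04,0,0,0],[0,0.18,0,0.09,0,0,0],[0,0.18,0,0.09,0,0,0]]'|sed -n 2,4p
```

```text
eef_pos: [0.4769, -0.0427, 0.0484]
ee_rot: [[0.899, -0.059, 0.435], [-0.187, -0.948, 0.257], [0.397, -0.313, -0.863]]
force: [-4.4, -1.4, 1.8]
eef_pos: [0.4775, -0.0425, 0.0481]
ee_rot: [[0.899, -0.06, 0.433], [-0.187, -0.948, 0.258], [0.395, -0.313, -0.864]]
force: [-14.3, -4.0, 8.6]
```

```bash
python3 p.py | head -2; python3 - <<'E'
from h import *
# grey hasp pixels in side view: old sticking-out region vs chest front
A=camera_model('side');im=camera('side');old=np.load('pics/h0.npy')[1]
for n,P in(('out tip',ch(-.185,0,.122)),('hang tip',ch(-.104,0,.036)),('curl',ch(-.114,0,.036)),('staple',ch(-.115,0,.083))):print(n,proj(A,P).round(1))
np.save('pics/h1.npy',im)
E
```

```text
[-0.535  0.502  2.205  1.255  0.484  0.015]
edge chest [-0.1096  0.0005  0.036 ]
out tip [[212.5 196.4]]
hang tip [[238.3 213.2]]
curl [[235.4 213.6]]
staple [[234.5 202.6]]
```

A firm stop: 14 N for the last 2 mm with almost no motion. Backing off and checking the flap numerically, since the picture budget is used.

```bash
python3 -m jog '[[0,-0.5,0,-0.25,0,0,0],[0,-2,0,-1,0,0,0],[0,-5,0,-3,0,0,0],[0,-8,0,-7,0,0,0],[0,-9,0,-11,0,0,0],[0,-9,0,-14,0,0,0],[0,-9,0,-14,0,0,0]]';python3 - <<'E'
from h import *
for n,i in(('side',1),('scene',0)):
    A=camera_model(n);im=camera(n);old=np.load('pics/h0.npy')[i]
    c=np.array([proj(A,ch(-.104-.085*np.sin(f),0,.119-.085*np.cos(f)))[0] for f in(0,.3,.6,1.6)]).round(1);print(n,'tip px for phi 0,.3,.6,1.6',c.tolist())
    hsv=cv2.cvtColor(im,cv2.COLOR_RGB2HSV);g=((hsv[...,1]<50)&(hsv[...,2]>60))
    d=np.abs(im.astype(int)-old).sum(2)>60
    x0,y0=proj(A,ch(-.104,0,.08))[0].astype(int)
    for y in range(y0-22,y0+22): print(y,''.join('#' if g[y,x] and d[y,x] else('g' if g[y,x] else('d' if d[y,x] else '.')) for x in range(x0-32,x0+26)))
    print('x from',x0-32)
E
```

```text
time_s: 21.95
eef_pos: [0.3382, -0.0636, 0.1349]
ee_rot: [[0.896, -0.06, 0.44], [-0.187, -0.949, 0.253], [0.402, -0.309, -0.862]]
force: [-0.0, -0.5, -1.2]
gripper_width: -0.0002
gripper_force: 0.0
side tip px for phi 0,.3,.6,1.6 [[238.3, 213.6], [230.9, 214.0], [224.0, 212.5], [211.2, 196.7]]
180 ggggggg....g...ggggg######d...............................
181 ggggggggg......gggg########...............................
182 gggggggggg....ggggg########...............................
183 gggggggggggggggggg#########...............................
184 gggggggggggggggggg#########...............................
185 gggggggggggggggggg#########...............................
186 ggggggggggggggggg##########...............................
187 ggggggggggggggggg##########d..............................
188 ggggggg###gggggg###########d...............gg.............
189 gggggg####gggggg###########.ddd.....ggggggggg.............
190 gggggg#####################.dddgg.gggggggggggg............
191 gggggg#####################dddddgggggggggggggg............
192 gggggg##g###################ddddggggggggggggg
[... 4158 characters left out ...]
 ..............................d#..........................
225 ..............................d#..........................
226 ...............................d..........................
227 ..........................................................
228 ..........................................................
229 ..........................................................
230 ..........................................................
231 ..........................................................
232 ..........................................................
233 ..........................................................
234 ..........................................................
x from 201
```

The scene view now shows the curl at columns 231–233, against about 231.6 predicted for a fully closed flap (0.08 rad would shift it by about 2 px). The lid's pixels are unchanged. The arm touches nothing, so I'll hand in.

```bash
python3 -c "
from plant import close_job
print(close_job())"
```

```text
the job is handed in; nothing more can be done
None
```

I handed the job in at about 22 s: the gouge measured in place in the rear cradles, handle left, and the lid pressed shut; the hasp was pressed to a firm stop and looks closed to within about 0.04 rad, and no verdict came back.

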